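# Snap the back onto a watch with case-closing pliers

### The job

Two pairs of case-closing pliers lie in wooden holders on the bench; one of them has a watch standing on edge between its jaws, its snap-fit back still standing off the case. Squeeze the handles of that pair fully together, keep them so for a moment so that the back clicks home on the watch, then let go so that the handles spring open again. Do not squeeze the empty spare pair.

Things in the scene. Friction and masses are not known exactly. Their poses are not given: they have to be found in the camera images.
- pliers_grip (a point): Point midway between the two black handle grips of the loaded pliers, 55 mm up. x: level, from handles to jaws; y: across the handles, the line they close along; z up. Pliers lie flat, hinge upright, holder fixed. Each grip: bar 90 mm along x (45 either way), 9 thick, 18 tall, bare table below. Over their outsides 52 mm open, 23 shut. Wooden holder begins 65 mm ahead; top 78 mm. 30 mm free beside.
- pliers_left (a joint): Closing angle (rad) of each handle of the loaded pliers: 0 open, 0.145 fully shut. The two handles are linked and close alike about an upright pin 100 mm ahead (+x) of the grip point. A spring opens them when let go. Squeezing them fully shut takes under 10 N on each handle.
- case_back (a joint): How far (m) the steel watch back, a 35 mm disc, has gone onto the 38 mm watch case. Both stand on edge between the jaws, 155 mm ahead of the grip point: 0 is off, with a 6 mm gap; 0.006 is clicked home. The jaw pushes it; past half way it snaps home by itself and stays there when the pliers open.
- spare_left (a joint): Closing angle (rad) of each handle of the spare pliers: 0 open, 0.145 shut. They and their wooden holder look the same as the others but have nothing between the jaws. They lie on the other side of the table, left or right, and are not to be squeezed.
Mind the look-alikes: they are no part of the job. Leave any pink look-alike of the part that bears pliers_grip alone. What is shaped like the part that bears spare_left but green is not meant.

How it is judged:
On the way:
1. the handles of the pliers that hold the watch are squeezed together (closing angle over 0.11 of 0.145 rad) and the watch back has clicked home (value of joint pliers_left above 0.11 rad and value of joint case_back above 0.005 m), for 0.2 s.
At the end, for the whole second after the job is handed in: The watch back is home on its case (over 5 of 6 mm), the handles of the pliers that hold the watch have sprung open (under 0.03 rad) and those of the spare pliers stand open (under 0.03 rad) (value of joint each of pliers_left, spare_left below 0.03 rad and value of joint case_back above 0.005 m); the robot touches nothing.
It fails at once if the handles of the spare pliers are squeezed (over 0.06 rad) (value of joint spare_left above 0.06 rad).
It also fails if it takes over 32 s, if anything falls off the work surface, if the arm or the gripper's body presses on something with over 40 N, if the wrist force passes 120 N, or if a joint passes its speed limit or range.

### The arm

A 6-joint arm with a two-finger parallel gripper is mounted at the origin on the work surface. World frame = base frame: x ahead of the robot, y to its left, z up, the work surface at z = 0. Lengths are in m, angles in rad, forces in N, time in s.
With the tool pointing down it reaches from about 0.375 to 0.9 m from the base axis. Payload 3.1 kg.
Tool frame: the origin (TCP) lies midway between the tips of the shut fingers; the grasp point (between the pads) lies 19 mm behind it; z points along the fingers, y is the line along which they close (so a half turn about z gives the same grasp; the last joint's range is limited). The gripper opens to 85 mm and grips with 20 to 120 N. Pads are 22 mm wide; open, the fingers measure 114 mm over their backs; the gripper's body (76 mm by 85 mm) begins 54 mm behind the grasp point. The pads swing forward as they close: fully open they stand 13 mm farther back than shut.
Start: joints at [-1.298, 0.527, 1.433, -0, 1.181, -0.178], TCP at [0.272, -0.563, 0.231] pointing down, gripper open.
Joint ranges: [-3.08, 3.08], [-0.75, 2.2], [0.22, 2.44], [-1.43, 4.57], [0, 2.65], [-2.85, 2.85]. Speed limits (rad/s): [2.79, 2.79, 3.14, 3.14, 3.14, 3.14].

### API

Orientations are given as a 3x3 rotation matrix whose columns are the frame's x, y, z axes.
In Python, from rig import bot, viewer gives the robot as it stands.
- The arm moves only by the shell command python3 -m inch 'ROWS' [FORCE]. ROWS is JSON, a list of rows, each a list of 3 entries, a list of its own where there are three numbers: the finger opening in mm, from 0 to 85.4, then the shift along the tool's x, y, z in mm, then the turn about the tool's z in degrees. A call has 1 to 10 rows; each row shifts and turns the commanded pose from where the row before left it, along the tool's axes as they then stand; what a row does not reach is not made up. A row lasts 1/8 s, in which the tool goes at most 62.5 mm and 10.7 degrees, less where a joint would pass 70% of its speed; a pose out of reach is approached as far as the arm can. A call is refused whole if a number of a shift passes 62.5 or a number of a turn 10.7, either way. A call with a gripper value outside its range is refused whole. The fingers move at their own pace and stop on an object; FORCE is the grip in N (left out, the last holds). Time passes only in rows, so rows that do not move let the fingers close. It gives the time, the measured TCP pose, the force, the opening and the grip force at its end, in the units of the state.
- bot.observe(): the state, without advancing time (a new reading comes with each control period).
- viewer.snapshot(name): name is "scene" or "top" or "wrist"; returns the picture (400x640x3 uint8, red, green, blue); there is no depth.
- viewer.camera_model(name): a dict with "mtx" (3x3 intrinsics, pixels), "extrinsics" (4x4, takes a point from world to camera coordinates). Camera axes: x right, y up, looking along -z (the intrinsics and any distortion apply to the point x, -y, -z); pixel columns grow to the right and rows downward; lengths in m; the calibration is good to about 2 mm. A picture is of the moment at which its call begins: read the wrist's pose just before it. camera_model takes no time and is no camera call; for the wrist camera it gives the pose at the moment of the call.
- bot.sign_off(): hands the job in; it is judged then, once.
The state is a dict: "time_s": time; "joint_positions": joint angles; "joint_velocities": joint speeds; "effort": joint torques, N m; "tool_pos": TCP position; "ee_rot": TCP orientation; "ft_force": force on the tool from outside, world axes, zero at the start; "moment": the same for the moment, N m; "gripper_width": finger opening in m; "gripper_force": force on a finger pad.
Only numpy, scipy, OpenCV 4.12 (cv2) and the standard library are available. Lean on these libraries where they do the work, as an engineer would, in place of code of your own. Each camera call takes 0.05 s, during which the arm holds its last target. There are 200 camera calls.

## Working session

There is one attempt and no reset: what is moved stays moved. The work goes in short steps, Python scripts to look and compute and a shell command to move; the robot and the scene stay as the last step left them, time stands still between calls to the robot, and variables do not carry over. Pictures are saved under pics/ and viewed, at most 10 in all, crops included, and the job is handed in when it is done.

```bash
mkdir -p pics
python3 - <<'E'
from rig import bot, viewer
import cv2
s=bot.observe();print(s['time_s'],s['tool_pos'],s['ee_rot'])
for n in("top","scene"):
    cv2.imwrite(f'pics/{n}0.png',viewer.snapshot(n)[:,:,::-1])
    print(viewer.camera_model(n))
E
```

```text
0.0 [ 0.2721455  -0.56182849  0.23032906] [[ 9.00100614e-01  4.35681699e-01 -5.84554531e-04]
 [ 4.35681912e-01 -9.00098216e-01  2.11512711e-03]
 [ 3.95365685e-04 -2.15850705e-03 -9.99997592e-01]]
{'mtx': array([[405.65706236,   0.        , 317.80509496],
       [  0.        , 405.65706236, 205.14787319],
       [  0.        ,   0.        ,   1.        ]]), 'extrinsics': array([[-1.05623996e-02, -9.99943894e-01, -8.03403904e-04,
         7.17910045e-03],
       [ 9.83900461e-01, -1.05362735e-02,  1.78406476e-01,
        -5.38021776e-01],
       [-1.78404931e-01,  1.09393103e-03,  9.83956546e-01,
        -1.53859574e+00],
       [ 0.00000000e+00,  0.00000000e+00,  0.00000000e+00,
         1.00000000e+00]])}
{'mtx': array([[397.21965039,   0.        , 318.99273568],
       [  0.        , 397.21965039, 197.50497603],
       [  0.        ,   0.        ,   1.        ]]), 'extrinsics': array([[ 0.86881404,  0.49491747, -0.01479357, -0.45014646],
       [-0.27899551,  0.51401477,  0.81114137,  0.09376726],
       [ 0.40905215, -0.70060367,  0.58466301, -1.53865587],
       [ 0.        ,  0.        ,  0.        ,  1.        ]])}
```

View pics/top0.png

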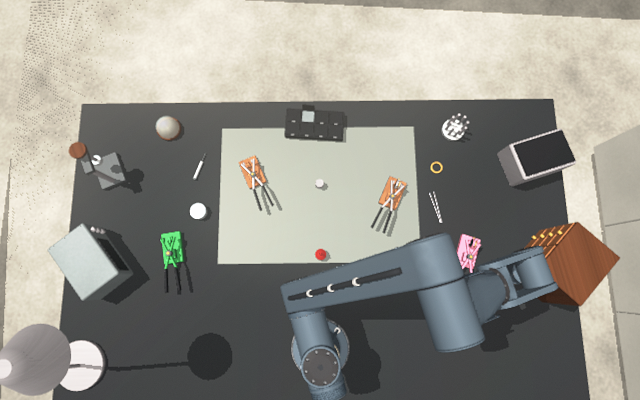

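View pics/scene0.png

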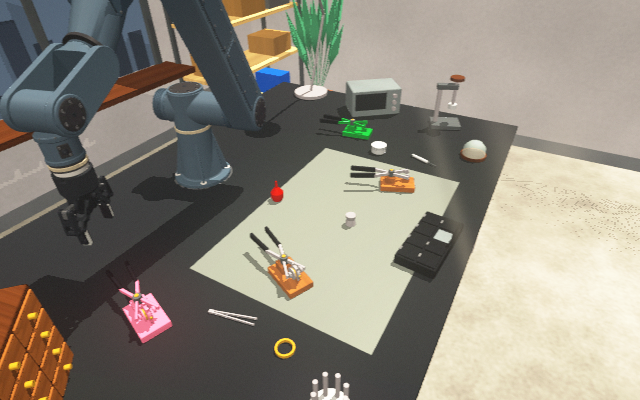

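Candidates for the loaded pliers are the orange pairs at top (255,180) left and (390,200) right. The green pair (173,260) and pink pair (468,250) are look-alikes to leave alone. I'll crop both orange pairs close up.

Run:
```python
import cv2, numpy as np
t=cv2.imread('pics/top0.png');s=cv2.imread('pics/scene0.png')
f=lambda im,x,y,w,h:cv2.resize(im[y:y+h,x:x+w],(400,300),interpolation=cv2.INTER_CUBIC)
cv2.imwrite('pics/c0.png',np.vstack([np.hstack([f(t,212,145,100,75),f(t,345,168,100,75)]),np.hstack([f(s,342,145,92,69),f(s,240,225,100,75)])]))
```

```text
(no output)
```

View pics/c0.png

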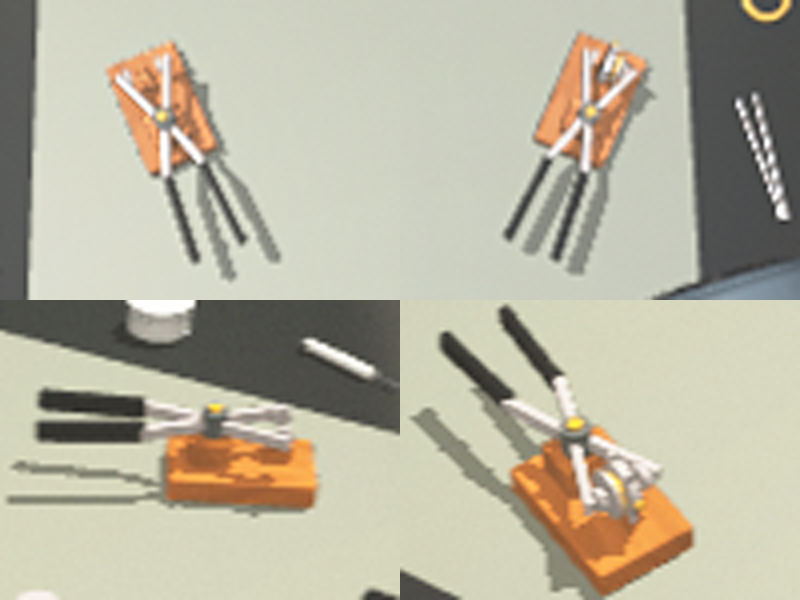

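The right orange pair (top ≈(382,219) grip, pivot (392,196)) holds the watch, with the disc visible between its jaws. The left pair is empty. Next I'll compute its pose.

```bash
cat > h.py <<'E'
import numpy as np, cv2
from rig import bot, viewer
def ray(m,u,v,z):
    E=m['extrinsics'];R=E[:3,:3];t=E[:3,3];K=m['mtx']
    d=np.linalg.inv(K)@[u,v,1];d=R.T@(d*[1,-1,-1]);c=-R.T@t
    return c+d*(z-c[2])/d[2]
def plan(g,yaw,tcpz):
    s=bot.observe();R=s['ee_rot'];p=s['tool_pos']
    X=np.array([np.cos(yaw),np.sin(yaw),0]);Y=np.array([-np.sin(yaw),np.cos(yaw),0])
    # tool x -> +-X ; angle about tool z
    a=np.degrees(np.arctan2(X@R[:,1],X@R[:,0]))
    print('p',p,'yaw',np.degrees(yaw),'turn to +x',a,'shift tool mm',1000*R.T@(np.r_[g[:2],tcpz]-p),'q6',s['joint_positions'])
E
python3 - <<'E'
from h import *
m=viewer.camera_model('top')
g=ray(m,382.3,219.5,.060);h=ray(m,392.5,196,.08)
print(g,h,np.linalg.norm((h-g)[:2]))
d=h-g;plan(g,np.arctan2(d[1],d[0]),.18)
E
```

```text
[ 0.47703052 -0.24672823  0.06      ] [ 0.56503111 -0.28630054  0.08      ] 0.09648871615728588
p [ 0.27216208 -0.56191141  0.23043658] yaw -24.212601847631397 turn to +x 50.040934406683675 shift tool mm [ 321.70251374 -194.34355705   50.92579512] q6 [-1.29848751e+00  5.28360066e-01  1.43378349e+00  1.52869000e-05
  1.18140234e+00 -1.78487377e-01]
```

```bash
python3 -m inch '[[85,[40,-24,6],0],[85,[40,-24,6],0],[85,[40,-24,6],0],[85,[40,-24,6],0],[85,[40,-24,6],0],[85,[40,-24,6],0],[85,[40,-24,6],0],[85,[40,-24,6],0],[85,[0,0,0],0]]' 20
python3 -m inch '[[85,[0,0,0],10],[85,[0,0,0],10],[85,[0,0,0],10],[85,[0,0,0],10],[85,[0,0,0],10],[85,[0,0,0],0],[85,[0,0,0],0]]'
python3 - <<'E'
from h import *
m=viewer.camera_model('wrist');cv2.imwrite('pics/w0.png',viewer.snapshot('wrist')[:,:,::-1])
plan(np.array([.477,-.2467]),np.radians(-24.2),.18)
for P in ([.477,-.2467,.055],[.565,-.2863,.08]):
    c=m['extrinsics']@np.r_[P,1];print(m['mtx']@(c[:3]*[1,-1,-1]/-c[2]))
E
```

```text
time_s: 1.23
tool_pos: [0.4772, -0.247, 0.1825]
ee_rot: [[0.898, 0.44, -0.002], [0.44, -0.898, 0.002], [-0.001, -0.003, -1.0]]
ft_force: [0.2, -1.0, -0.4]
gripper_width: 0.0849
gripper_force: 0.0
time_s: 2.1
tool_pos: [0.4764, -0.2508, 0.1833]
ee_rot: [[0.913, -0.408, -0.0], [-0.408, -0.913, -0.0], [-0.0, 0.0, -1.0]]
ft_force: [0.0, -0.2, -0.2]
gripper_width: 0.0852
gripper_force: 0.0
p [ 0.47647451 -0.25071445  0.18326593] yaw -24.2 turn to +x 0.1094387615365128 shift tool mm [-1.1585292  -3.87960201  3.26569013] q6 [-6.91959892e-01  4.76529655e-01  1.69963462e+00 -1.47528993e-04
  9.65511570e-01  1.29938000e+00]
[307.36825282 194.97353302   1.        ]
[306.61059834  79.34181003   1.        ]
```

View pics/w0.png

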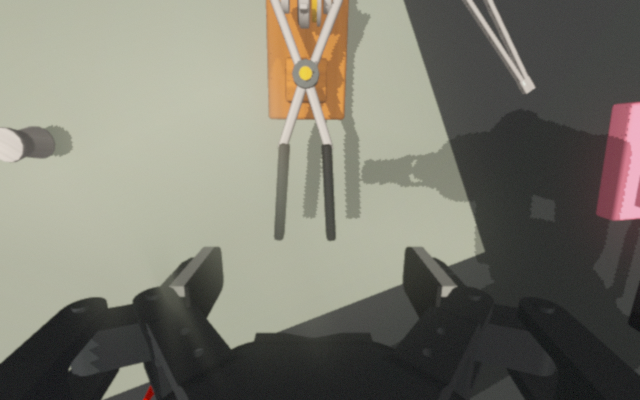

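The wrist view shows the watch between the jaws at (310,10), the pivot at (306,73), and the grips centred at about (305,193), within 2 px of the prediction. I'll refine the position and go down.

Run:
```python
from h import *
m=viewer.camera_model('wrist')
g=ray(m,305.2,192.5,.062);h=ray(m,305.7,73,.085);print(g,h)
d=h-g;plan(g,np.arctan2(d[1],d[0]),.034)
```

```text
[ 0.48147102 -0.24654799  0.062     ] [ 0.56873988 -0.28722433  0.085     ]
p [ 0.47647451 -0.25071445  0.18326593] yaw -24.99039876400859 turn to +x 0.8998375268795276 shift tool mm [  2.87748015  -5.8571582  149.26504995] q6 [-6.91959892e-01  4.76529655e-01  1.69963462e+00 -1.47528993e-04
  9.65511570e-01  1.29938000e+00]
```

```bash
python3 -m inch '[[80,[2,-5,0],0.8],[80,[0,0,20],0],[80,[0,0,25],0],[80,[0,0,25],0],[80,[0,0,25],0],[80,[0,0,25],0],[80,[0,0,15],0],[80,[0,0,14],0],[80,[0,0,0],0],[80,[0,0,0],0]]' 30
python3 - <<'E'
from h import *
cv2.imwrite('pics/w1.png',viewer.snapshot('wrist')[:,:,::-1])
plan(np.array([.4812,-.2465]),np.radians(-25),.034)
E
```

```text
time_s: 3.4
tool_pos: [0.481, -0.2468, 0.0348]
ee_rot: [[0.907, -0.422, 0.001], [-0.422, -0.907, -0.001], [0.001, 0.0, -1.0]]
ft_force: [0.3, 0.4, -0.7]
gripper_width: 0.0797
gripper_force: 0.0
p [ 0.48104338 -0.24688905  0.03497973] yaw -25.0 turn to +x 0.029980209856337255 shift tool mm [-0.02364724 -0.41911939  0.97956645] q6 [-6.80957921e-01  7.23186800e-01  1.78566488e+00  5.42281175e-05
  6.31278490e-01  1.32560348e+00]
```

View pics/w1.png

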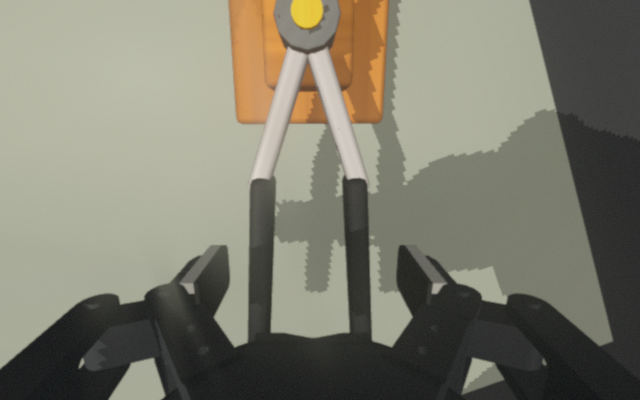

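Both grips, at (261,260) and (357,260), sit centred between the pads at (220,270) and (405,270). I'll squeeze now.

```bash
python3 -m inch '[[50,[0,0,0],0],[40,[0,0,0],0],[30,[0,0,0],0],[18,[0,0,0],0],[18,[0,0,0],0],[18,[0,0,0],0],[18,[0,0,0],0],[18,[0,0,0],0],[18,[0,0,0],0],[18,[0,0,0],0]]' 40
python3 - <<'E'
from h import *
cv2.imwrite('pics/w2.png',viewer.snapshot('wrist')[:,:,::-1])
E
```

```text
time_s: 4.7
tool_pos: [0.4799, -0.2446, 0.0351]
ee_rot: [[0.907, -0.422, -0.001], [-0.422, -0.907, 0.003], [-0.002, -0.002, -1.0]]
ft_force: [-0.7, 5.0, 7.1]
gripper_width: 0.0191
gripper_force: 38.4
```

View pics/w2.png

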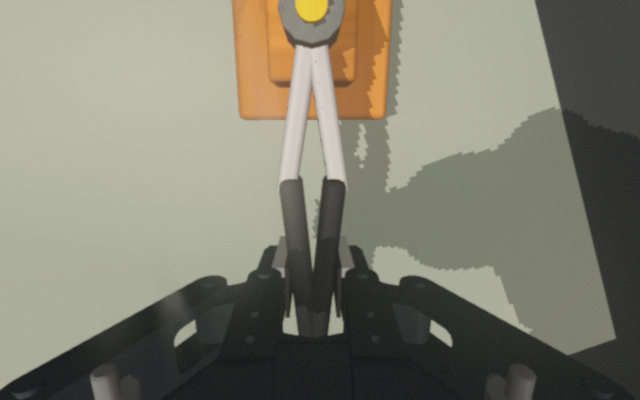

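The handles are shut, with the pads stalled at 19 mm and 38 N. I'll hold a little longer, then let go, rise and check.

```bash
python3 -m inch '[[18,[0,0,0],0],[18,[0,0,0],0],[18,[0,0,0],0],[18,[0,0,0],0],[40,[0,0,0],0],[60,[0,0,0],0],[80,[0,0,0],0],[80,[0,0,0],0],[80,[0,0,0],0],[80,[0,0,0],0]]'
python3 -m inch '[[80,[0,0,-20],0],[80,[0,0,-30],0],[80,[0,0,-30],0],[80,[0,0,-30],0],[80,[0,0,-30],0],[80,[0,0,-30],0],[80,[-40,0,0],0],[80,[-40,0,0],0],[80,[0,0,0],0],[80,[0,0,0],0]]'
python3 - <<'E'
from h import *
w=viewer.snapshot('wrist')[:,:,::-1];t=viewer.snapshot('top')[:,:,::-1];s=viewer.snapshot('scene')[:,:,::-1]
f=lambda im,x,y,w,h:cv2.resize(im[y:y+h,x:x+w],(400,300),interpolation=cv2.INTER_CUBIC)
cv2.imwrite('pics/e.png',np.vstack([np.hstack([f(w,200,0,240,180),f(t,345,168,100,75)]),np.hstack([f(s,240,225,100,75),f(t,212,145,100,75)])]))
E
```

```text
time_s: 6.0
tool_pos: [0.4805, -0.2468, 0.0343]
ee_rot: [[0.906, -0.422, 0.0], [-0.422, -0.906, -0.0], [0.0, 0.0, -1.0]]
ft_force: [-0.8, -0.3, -0.1]
gripper_width: 0.0798
gripper_force: 0.0
time_s: 7.25
tool_pos: [0.4089, -0.2136, 0.2047]
ee_rot: [[0.906, -0.422, 0.002], [-0.422, -0.906, -0.001], [0.002, 0.001, -1.0]]
ft_force: [-0.4, -1.0, 0.0]
gripper_width: 0.08
gripper_force: 0.0
```

View pics/e.png

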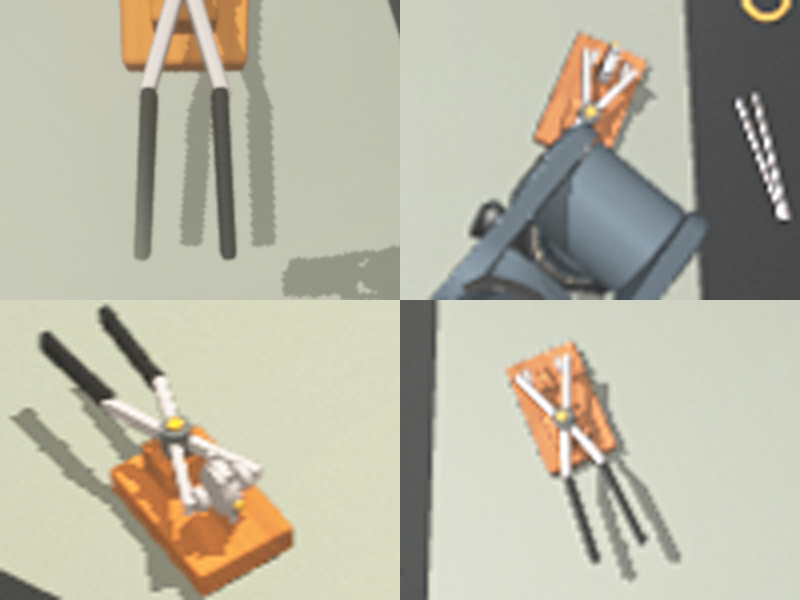

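The handles have sprung open again. The gap in the watch, with the yellow showing through it, has closed in the scene crop around (225,490). The spare pair is untouched and the arm is clear, so I'm handing in.

```bash
python3 -c "
from rig import bot
print(bot.sign_off())"
```

```text
the job is handed in; nothing more can be done
None
```

I squeezed the loaded pliers (the right-hand orange pair) shut, held them and let go; the pictures show the watch back home, the handles sprung open and the spare pair untouched, and I handed the job in after about 7.5 s (no verdict was returned).

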